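# Lock the slicer cover with a push rivet

### The arm

A 6-joint arm with a two-finger parallel gripper is mounted at the origin on the work surface. World frame = base frame: x ahead of the robot, y to its left, z up, the work surface at z = 0. Lengths are in m, angles in rad, forces in N, time in s.
With the tool pointing down it reaches from about 0.275 to 0.725 m from the base axis. Payload 15.9 kg.
Tool frame: the origin (TCP) lies between the finger pads; the fingertips stand 14 mm ahead of it and the grasp point (between the pads) lies 5 mm behind it; z points along the fingers, x is the direction in which the jaws open and shut, and the axes are right-handed (so a half turn about z gives the same grasp; the last joint's range is limited). The gripper opens to 85 mm and grips with 20 to 120 N. Pads are 22 mm wide; open, the fingers measure 114 mm over their backs; the gripper's body (76 mm by 85 mm) begins 54 mm behind the grasp point. The pads swing forward as they close: fully open they stand 13 mm farther back than shut.
Start: joints at [-1.142, 0.213, -0.034, 1.323, 0, 1.571], TCP at [0.208, -0.455, 0.207] pointing down, gripper open.
Joint ranges: [-2.98, 2.98], [-0.74, 1.72], [-1.14, 1.35], [-2.1, 2.04], [-1.57, 1.44], [-3.14, 3.14]. Speed limits (rad/s): [1.89, 1.89, 2.39, 2.57, 3.14, 3.14].

### API

Orientations are given as a unit quaternion [w, x, y, z].
In Python, from bench import readout, eyes, env gives the robot as it stands.
- The arm moves only by the tool play_rows, never from a script. Its arguments are lists of equal length, an entry for each row: "translation": the shift along the tool's x, y, z in mm, a list of three; "rot": the turn, a rotation vector about the tool's x, y, z in rad, a list of three. In form: {"translation": [[dx, dy, dz], ...], "rot": [[rx, ry, rz], ...]}. A call has 1 to 5 rows; each row is the pose to reach, as a shift and turn from the pose measured when the call began, along the tool's axes at that moment; what a row does not reach only later rows make up. A row lasts 1/8 s, in which the tool goes at most 62.5 mm and 10.7 degrees, less where a joint would pass 70% of its speed; a pose out of reach is approached as far as the arm can. A call with a gripper value outside its range is refused whole. "hand" is the opening, from 0 (shut) to 1 (fully open), set as the call begins (left out, the last holds). The fingers move at their own pace and stop on an object; the grip force is fixed at half the most. Time passes only in rows, so rows that repeat a pose let the fingers close. It gives the time, the measured TCP pose, the force and the opening at its end, in the units of the state.
- readout.read_state(): the state, without advancing time (a new reading comes with each control period).
- eyes.read_camera(name): name is "scene" or "top"; returns (picture, depth): 384x512x3 uint8, red, green, blue; 384x512 float32, m along the optical axis (not along the pixel's ray), 0 where there is no reading.
- eyes.camera_params(name): a dict with "K" (3x3 intrinsics, pixels), "distortion" ([k1, k2, p1, p2, k3] as OpenCV has them; the pictures are not rectified), "R" (3x3) and "t" (3): a world point X has camera coordinates R X + t. Camera axes: x right, y down, z forward; pixel columns grow to the right and rows downward; lengths in m; the calibration is good to about 2 mm. A picture is of the moment at which its call begins. camera_params takes no time and is no camera call.
- env.finish_job(): hands the job in, once; it reports no verdict.
The state is a dict: "clock": time; "joint_pos": joint angles; "qvel": joint speeds; "effort": joint torques, N m; "eef_pos": TCP position; "tcp_rot": TCP orientation; "wrist_force": force on the tool from outside, world axes, zero at the start; "moment": the same for the moment, N m; "opening": finger opening in m.
Only numpy, scipy, OpenCV 4.12 (cv2) and the standard library are available. Lean on these libraries where they do the work, as an engineer would, in place of code of your own. Each camera call takes 0.05 s, during which the arm holds its last target. There are 200 camera calls.

### The job

Take the unused push rivet (the one whose centre pin still stands up) out of the white caddy, find the round hole in the steel strip below the empty slot of the slicer base's grey cover, and seat the rivet there with its collar flat on the cover, the pin still up. Then let go and push the centre pin down flush with the collar so that the rivet spreads and locks, and leave it. The cover is brittle: never bear on it, directly or through the rivet, with more than about 20 N, and leave everything else on the bench where it is.

Things in the scene. Friction and masses are not known exactly. Their poses are not given: they have to be found in the camera images.
- rivet: Unused plastic push rivet, black, grey pin, upright in one of the three caddy sockets. Origin on its axis at the collar's underside, z up. Collar (grip it here): 24 mm diameter, 12 mm high. Shank below: 12 mm diameter, 22 mm long, its last 4 mm tapering to a flat 10 mm tip. Pin: 10 mm diameter, stands 8 mm above the collar. About 40 g.
- pin (a joint): how far the rivet's centre pin has been pushed, m: 0 standing 8 mm proud, 0.008 flush. It takes about 7 N to push and stays where it is left. It spreads two small legs on the shank, 14 to 17 mm below the collar, to about 15 mm across; the shank then no longer enters the hole.
- caddy: white plastic block 44 x 144 x 30 mm (x, y, z), fixed, origin at the centre of its underside. Three round sockets 15 mm wide, 26 mm deep in a row along its y axis at y -50, 0, +50 mm hold the unused rivet, the spent rivet and the thumbscrew in any order; collars rest on its top, z 30 mm.
- slicer_base: low white drive base of a bench slicer, 240 x 220 x 70 mm (x, y, z), fixed; origin at the centre of its underside. On it a grey cover plate 120 x 205 x 6 mm, top at z 76 mm, centre x -40, y 0; empty slot centred at x -40, y -40 mm. A rivet already locked (collar 12 mm high) sits at x -40, y +60 mm; an aluminium hub 60 mm across, top z 105 mm, at x +78, y +30 mm.
- slot_mid (a point): middle of the empty slot at the cover's top face; y along the slot. Slot 16 mm (x) by 56 mm (y). 7 mm below the cover's top lies a steel strip 6 mm thick, free below, with one round hole 13.5 mm across: on the slot's centre line, but unmeasured along it, up to 17 mm either way from the middle; find it by feel or eye. The strip slides along the slot (19 mm either way) if pushed with 3 N.
- spent_rivet: spent rivet in a caddy socket: same black collar, but its pin is already flush and it is useless; leave it. Origin on its axis at the collar's underside
- thumbscrew: thumbscrew in a caddy socket: round black head 26 mm across with an upright wing 24 x 5 mm, top 21 mm above the caddy; leave it. Origin on its axis under the head
- jar: brown glass spice jar, 52 mm across, 85 mm high, beyond the caddy; leave it. Origin at its underside
- brush: pastry brush lying on the bench on the left, 190 mm long, about 40 mm wide, 20 mm high; leave it. Origin under its middle
- bowl: steel bowl, 170 mm across, 80 mm high, on the right; leave it. Origin at its underside
- can: food can, 74 mm across, 110 mm high, on the left; leave it. Origin at its underside
- mug: white mug, 80 mm across, 90 mm high, on the right; leave it. Origin at its underside
- spoon: steel spoon lying beyond the caddy, 160 mm long, 20 mm high; leave it. Origin under its middle

How it is judged:
By the outcome, as a careful person would: the job done as asked, in the order asked, and still so for the second after the job is handed in, with the robot touching nothing.
It also fails if it takes over 61 s, if anything falls off the work surface, if the arm or the gripper's body presses on something with over 40 N, if the wrist force passes 120 N, or if a joint passes its speed limit or range.

## Working session

There is one attempt and no reset: what is moved stays moved. The work goes in short steps, Python scripts to look and compute and a tool call to move; the robot and the scene stay as the last step left them, time stands still between calls to the robot, and variables do not carry over. Pictures are saved under pics/ and viewed, about 8 in all and at most 12, crops included, and the job is handed in when it is done.

Besides the shell and the picture viewer there is one more tool, called after "Emit:" as a command line: name --argument value ..., lists and objects as JSON in quotes. play_rows: Moves the arm, as the interface text tells. Its arguments: {"type":"object","properties":{"translation":{"type":"array"},"rot":{"type":"array"},"hand":{"type":"number"}},"required":["translation","rot"]}

```bash
mkdir -p pics; ls
cat > h.py <<'E'
import numpy as np, cv2
from bench import readout, eyes, env
def grab(n):
    p,d=eyes.read_camera(n); return np.ascontiguousarray(p),d
def par(n):
    c=eyes.camera_params(n); return np.array(c["K"],float),np.array(c["distortion"],float),np.array(c["R"],float),np.array(c["t"],float).ravel()
def ray(n,uv):
    K,D,R,t=par(n); q=cv2.undistortPoints(np.array(uv,float).reshape(-1,1,2),K,D)[:,0]
    return -R.T@t,(np.c_[q,np.ones(len(q))])@R
def onplane(n,uv,z):
    c,d=ray(n,uv); return c+d*((z-c[2])/d[:,2])[:,None]
def proj(n,X):
    K,D,R,t=par(n); return cv2.projectPoints(np.array(X,float).reshape(-1,3),cv2.Rodrigues(R)[0],t,K,D)[0][:,0]
def cloud(n,d):
    v,u=np.mgrid[0:d.shape[0],0:d.shape[1]]; K,D,R,t=par(n)
    q=cv2.undistortPoints(np.c_[u.ravel(),v.ravel()].astype(float).reshape(-1,1,2),K,D)[:,0]
    P=np.c_[q,np.ones(len(q))]*d.reshape(-1,1); return ((P-t)@R).reshape(d.shape+(3,))
E
python3 - <<'E'
from h import *
for n in("scene","top"):
    p,d=grab(n); np.savez(n+"0.npz",p=p,d=d); K,D,R,t=par(n); print(n,K[0,0],(-R.T@t).round(3),R[2].round(2),d.min(),d.max())
    cv2.imwrite(f"pics/{n}0.png",cv2.resize(p[:,:,::-1],None,fx=1.5,fy=1.5))
print(readout.read_state())
E
```

```text
pics
scene 452.87572734439345 [1.223 0.411 1.338] [-0.44 -0.29 -0.85] 0.0 3.2806249
top 374.4843383460605 [ 0.372 -0.016  1.095] [ 0.21  0.   -0.98] 0.0 2.0843387
{'clock': 0.1, 'joint_pos': array([-1.14197991e+00,  2.13335526e-01, -3.49837593e-02,  1.32346694e+00,
        5.69090107e-06,  1.57079962e+00]), 'qvel': array([ 0.00047663, -0.00231309,  0.00217104,  0.00038665, -0.00062051,
        0.00112084]), 'effort': array([-2.01529809e-03, -6.87248826e+01,  4.87805164e+01,  1.22292771e-02,
       -1.18699372e-04,  1.20789701e-05]), 'eef_pos': array([ 0.20776889, -0.45444367,  0.20695636]), 'tcp_rot': array([-2.69896677e-04,  8.41365356e-01, -5.40466551e-01, -4.14896900e-04]), 'wrist_force': array([ 0.26227229, -0.45629417,  0.15822909]), 'moment': array([ 0.00066076, -0.03094059,  0.0315659 ]), 'opening': 0.08511831508454638}
```

View pics/top0.png

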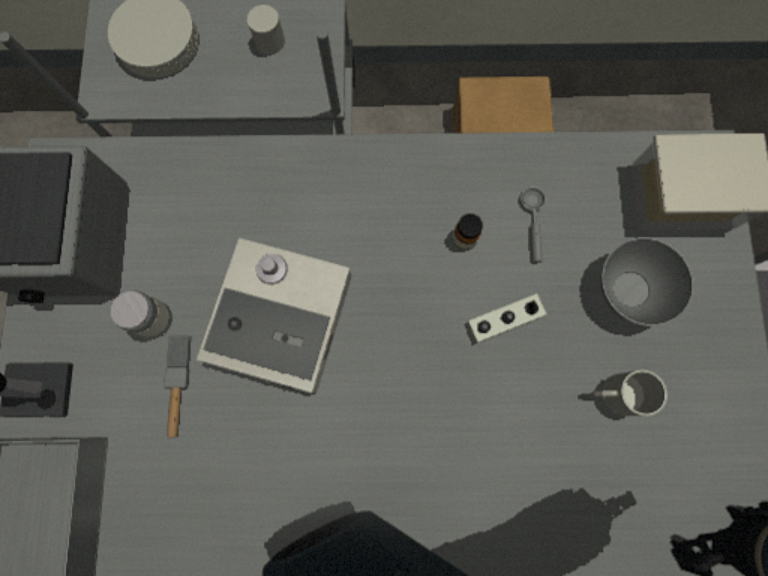

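View pics/scene0.png

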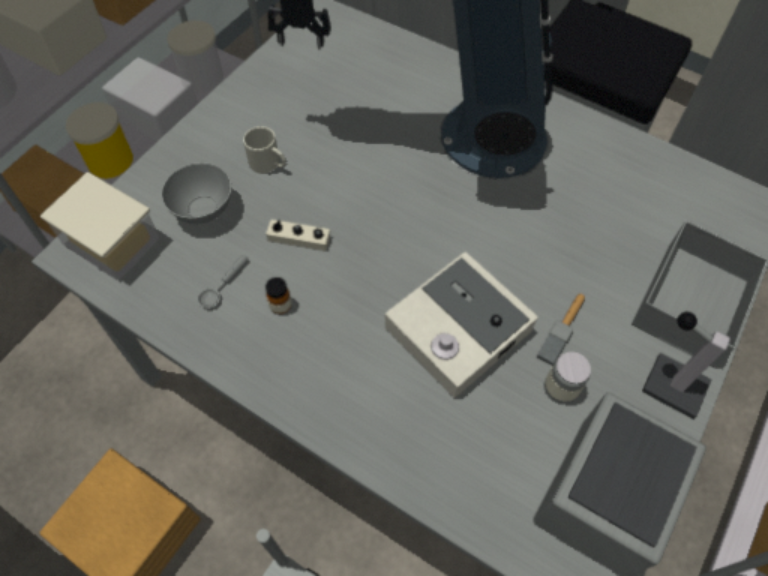

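The top view shows the caddy near (508,317) with three black heads, and the base near (275,315) with its slot near (288,339). These are scaled pixels (1.5x). I'll zoom in on both.

Run:
```python
from h import *
def crop(p,cx,cy,w,h,W,H): return cv2.resize(np.ascontiguousarray(p[cy-h//2:cy+h//2,cx-w//2:cx+w//2,::-1]),(W,H),interpolation=cv2.INTER_CUBIC)
t=np.load("top0.npz")["p"];s=np.load("scene0.npz")["p"]
a=np.vstack([np.hstack([crop(t,338,211,60,44,400,293),crop(t,192,226,40,30,400,293)]),np.hstack([crop(s,199,155,60,44,400,293),crop(s,308,194,40,30,400,293)])])
cv2.imwrite("pics/z.png",np.clip(a*1.6,0,255).astype(np.uint8))
for n in("top","scene"):
    z=np.load(n+"0.npz");p=z["p"];P=cloud(n,z["d"])
    # cover & white base masks
    hsv=cv2.cvtColor(p,cv2.COLOR_RGB2HSV)
    w=((hsv[...,2]>130)&(P[...,2]>.015)&(P[...,2]<.09)).astype(np.uint8)
    k,l,st,c=cv2.connectedComponentsWithStats(w)
    for i in range(1,k):
        if st[i,4]>150:
            m=l==i; print(n,i,st[i],c[i].round(1),np.median(P[m],0).round(3))
            zz=np.median(P[m][:,2]); mm=m&(abs(P[...,2]-zz)<.008)
            v,u=np.nonzero(mm); zt=.07 if zz>.05 else .03
            print(cv2.minAreaRect(onplane(n,np.c_[u,v],zt)[:,:2].astype(np.float32)*1000))
```

```text
top 1 [ 131  159  102  102 3335] [186.9 198. ] [0.604 0.182 0.071]
((554.4911499023438, 199.11981201171875), (221.0290985107422, 240.19287109375), 73.77407836914062)
top 2 [313 196  51  32 564] [337.4 211.4] [ 0.547 -0.237  0.031]
((546.7902221679688, -240.49935913085938), (44.264854431152344, 144.13832092285156), 21.132389068603516)
scene 21 [178 146  42  17 300] [198.4 154.8] [ 0.549 -0.235  0.028]
((548.1858520507812, -238.54885864257812), (44.795196533203125, 142.95458984375), 21.08966827392578)
scene 22 [ 256  168  103   90 2470] [298.8 218.9] [0.611 0.189 0.068]
((555.8512573242188, 199.546142578125), (222.0177001953125, 240.3665771484375), 73.791259765625)
```

View pics/z.png

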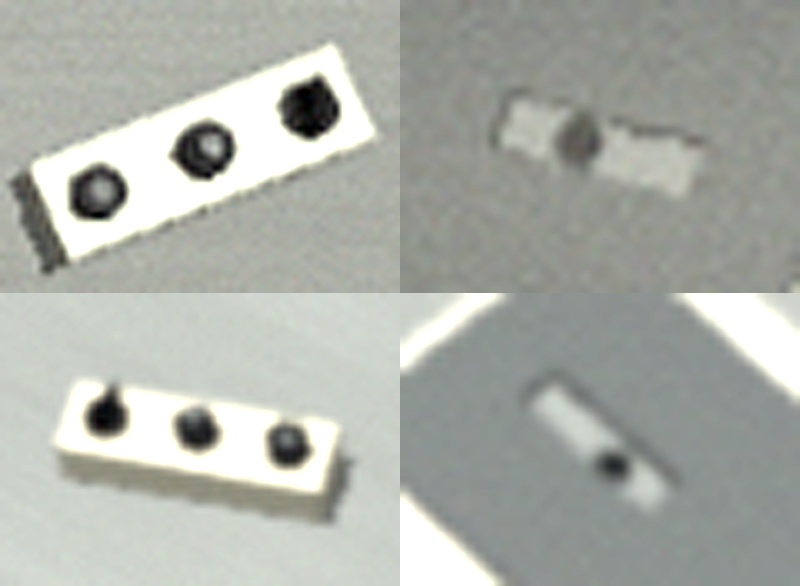

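The crops show the thumbscrew at the far end (world −y). The middle and near rivets need separating by height. The strip's hole is clearly visible, toward the +y end of the slot.

```bash
cat > m.py <<'E'
from h import *
yb=np.radians(-16.22);B=np.array([.5552,.1993]);Rb=np.array([[np.cos(yb),-np.sin(yb)],[np.sin(yb),np.cos(yb)]])
yc=np.radians(21.1);C=np.array([.5475,-.2395]);Rc=np.array([[np.cos(yc),-np.sin(yc)],[np.sin(yc),np.cos(yc)]])
def bw(x,y): return B+Rb@np.array([x,y])/1e3
def cw(x,y): return C+Rc@np.array([x,y])/1e3
E
python3 - <<'E'
from m import *
print("slot",bw(-40,-40),"hub",bw(78,30),"lock",bw(-40,60))
for n in("top","scene"):
    z=np.load(n+"0.npz");p=z["p"];P=cloud(n,z["d"]);g=cv2.cvtColor(p,cv2.COLOR_RGB2GRAY).astype(np.float32)
    print(n)
    for y in(50,0,-50):
        m=(np.hypot(*(np.moveaxis(P[...,:2]-cw(0,y),-1,0)))<.02)&(g<75)
        q=P[m]; v,u=np.nonzero(m); 
        print(y,cw(0,y).round(4),m.sum(),"zpct",np.percentile(q[:,2],[5,25,50,75,95,100]).round(4))
        # black collar centroid at its mid height
        mm=(np.hypot(*(np.moveaxis(P[...,:2]-cw(0,y),-1,0)))<.022)&(P[...,2]>.036)
        v,u=np.nonzero(mm); print('  cloud>36mm centre',P[mm].mean(0).round(4),mm.sum(),'n z>45',(P[mm][:,2]>.046).sum())
    # slot profile
    for off in(-8,-4,0,4,8):
        X=[np.r_[bw(-40+off,-40+s),.069] for s in range(-30,31,2)]
        uv=proj(n,X).astype(np.float32)
        print(off,cv2.remap(g,uv[:,0],uv[:,1],cv2.INTER_LINEAR).ravel().astype(int))
    X=[np.r_[bw(-40+s,-52),.076] for s in range(-90,170,10)]
    # locked rivet & hub centres from cloud
    for nm,c,r,lo,hi in(("lock",bw(-40,60),.02,.08,.1),("hub",bw(78,30),.04,.095,.11)):
        mm=(np.hypot(*(np.moveaxis(P[...,:2]-c,-1,0)))<r)&(P[...,2]>lo)&(P[...,2]<hi); print(nm,P[mm].mean(0).round(4),(Rb.T@(P[mm].mean(0)[:2]-B)*1e3).round(1))
E
```

```text
slot [0.5056191 0.1720652] hub [0.6384751  0.20631844] lock [0.53355173 0.26808483]
top
50 [ 0.5295 -0.1929] 42 zpct [0.0326 0.0421 0.0433 0.0441 0.0454 0.0466]
  cloud>36mm centre [ 0.5284 -0.1931  0.0427] 61 n z>45 2
0 [ 0.5475 -0.2395] 48 zpct [0.03   0.0405 0.0419 0.0436 0.0466 0.0541]
  cloud>36mm centre [ 0.5464 -0.2396  0.0439] 54 n z>45 11
-50 [ 0.5655 -0.2861] 55 zpct [0.0331 0.035  0.0368 0.0478 0.0527 0.0551]
  cloud>36mm centre [ 0.563  -0.2854  0.0442] 40 n z>45 19
-8 [ 94  96 103 111 109 105 101 104 107 106 109 109 107 108 106  97  81  78
  79  81  92  99 103 107 106  99  94  97  97  81  83]
-4 [ 90  93 110 118 119 120 120 119 116 116 117 119 118 117 116  93  71  59
  60  61  67  86 104 117 114 116 117 117 111  95  79]
0 [ 94 101 109 119 119 119 118 118 118 118 119 118 117 116 107  86  55  57
  59  57  64  82 104 115 116 116 117 116 106  85  84]
4 [ 94  99 107 110 113 118 115 112 108 108 104  98 107 110 107 103  83  68
  63  64  76  95 108 111 113 113 113 113 105  89  80]
8 [91 87 79 75 84 90 88 80 76 79 83 83 84 81 82 88 92 85 81 80 86 90 87 85
 92 93 90 85 77 77 83]
l
[... 475 characters left out ...]
5 8
-8 [ 82  90  93  96  94  92  95  96 101 104 103 103 100 101 102  97  92  84
  80  82  87  94  99 100 102  98  95  93  89  91  91]
-4 [ 83  99 116 125 123 128 123 126 127 126 128 126 126 122 116 109  90  74
  65  61  73  98 111 122 125 126 122 114 104  96  92]
0 [ 82  98 114 125 127 128 127 128 128 129 129 129 128 125 115  97  73  53
  33  36  50  66  95 116 122 126 124 117 109  99  93]
4 [ 81  91 102 108 111 112 113 114 113 114 114 115 115 114 110  96  80  63
  56  55  62  76  90 103 113 111 109 108 103  97  94]
8 [89 88 89 93 94 95 96 95 96 96 96 97 98 97 95 93 90 83 82 82 83 86 91 93
 95 95 94 91 92 92 91]
lock [0.5346 0.2683 0.085 ] [-39.   60.5]
hub [0.6404 0.2062 0.102 ] [79.9 30.4]
```

The middle socket holds the proud pin: 11 pixels stand above 46 mm and the peak is 54 mm, while the near rivet tops out at 46 mm. The hole is about +7 mm along the slot. Next step is to move above the middle rivet.

```bash
cat > go.py <<'E'
import sys
from m import *
from scipy.spatial.transform import Rotation as Ro
# usage: go.py x y z headingdeg  -> shift (mm, tool axes), rotvec
def go(x,y,z,h):
    s=readout.read_state(); w=s["tcp_rot"]; R=Ro.from_quat(np.r_[w[1:],w[0]])
    h=np.radians(h); T=Ro.from_matrix(np.array([[np.cos(h),np.sin(h),0],[np.sin(h),-np.cos(h),0],[0,0,-1]]))
    print("t=%.2f"%s["clock"],"pos",s["eef_pos"].round(4),"F",s["wrist_force"].round(1),"op",round(s["opening"],4))
    print("shift",(R.inv().apply(np.array([x,y,z])-s["eef_pos"])*1e3).round(1),"rot",(R.inv()*T).as_rotvec().round(4))
if __name__=="__main__": go(*map(float,sys.argv[1:]))
E
python3 go.py .5475 -.2395 .15 21.1; python3 -c "
from m import *;print(bw(-40,-33))"
```

```text
t=0.10 pos [ 0.2078 -0.4544  0.207 ] F [ 0.3 -0.5  0.2] op 0.0851
shift [ -54.2 -398.3   57. ] rot [-8.0000e-04  8.0000e-04 -1.5102e+00]
[0.50757438 0.17878658]
```

Emit:
play_rows --translation '[[-11,-62,0],[-22,-124,0],[-33,-186,10],[-44,-248,20],[-54,-310,30]]' --rot '[[0,0,-0.18],[0,0,-0.36],[0,0,-0.54],[0,0,-0.72],[0,0,-0.9]]' --hand 1

```text
clock: 0.72
eef_pos: [0.4648, -0.2774, 0.1773]
tcp_rot: [-0.0, 0.993, -0.118, -0.0]
wrist_force: [1.0, -1.2, 0.2]
opening: 0.0855
```

```bash
python3 go.py .5475 -.2395 .11 21.1
```

```text
t=0.72 pos [ 0.4648 -0.2774  0.1773] F [ 1.  -1.2  0.2] op 0.0855
shift [ 71.6 -56.1  67.3] rot [-1.000e-03  5.000e-04 -6.043e-01]
```

Emit:
play_rows --translation '[[20,-15,15],[40,-30,30],[60,-45,50],[71.6,-56.1,67],[71.6,-56.1,67]]' --rot '[[0,0,-0.16],[0,0,-0.32],[0,0,-0.48],[0,0,-0.604],[0,0,-0.604]]'

```text
clock: 1.35
eef_pos: [0.5471, -0.2386, 0.1087]
tcp_rot: [-0.001, 0.983, 0.183, -0.001]
wrist_force: [-0.4, -0.2, -0.1]
opening: 0.0853
```

```bash
python3 go.py .5475 -.2395 .046 21.1
```

```text
t=1.35 pos [ 0.5471 -0.2386  0.1087] F [-0.4 -0.2 -0.1] op 0.0853
shift [ 0.2  1.2 62.7] rot [-0.0031  0.0023  0.0005]
```

Emit:
play_rows --translation '[[0,1,20],[0,1,40],[0,1,55],[0,1,61],[0,1,61]]' --rot '[[0,0,0],[-0.002,0.002,0],[-0.003,0.002,0],[-0.003,0.002,0],[-0.003,0.002,0]]'

```text
clock: 1.98
eef_pos: [0.5471, -0.2395, 0.0479]
tcp_rot: [-0.0, 0.983, 0.183, -0.0]
wrist_force: [-0.3, 1.2, 1.2]
opening: 0.0852
```

```bash
python3 - <<'E'
from h import *
o=[]
for n,cx,cy in(("top",338,211),("scene",199,150)):
    p,d=grab(n); o.append(cv2.resize(np.ascontiguousarray(p[cy-35:cy+35,cx-45:cx+45,::-1]),(396,308),interpolation=cv2.INTER_CUBIC))
cv2.imwrite("pics/g.png",np.clip(np.hstack(o)*1.6,0,255).astype(np.uint8))
E
python3 go.py .5475 -.2395 .046 21.1
```

```text
t=2.08 pos [ 0.5476 -0.2396  0.0484] F [ 0.1  0.5 -0.6] op 0.0853
shift [-0.1 -0.2  2.4] rot [ 0.0005 -0.0003  0.0002]
```

View pics/g.png

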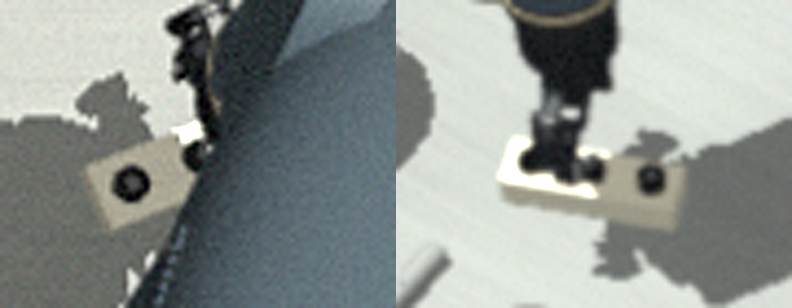

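The fingers straddle the middle rivet (around (570,160) in the scene crop), and the near rivet at (651,180) shows a flush pin. Closing.

Emit:
play_rows --translation '[[0,0,1.4],[0,0,1.4],[0,0,1.4],[0,0,1.4],[0,0,1.4]]' --rot '[[0,0,0],[0,0,0],[0,0,0],[0,0,0],[0,0,0]]' --hand 0

```text
clock: 2.7
eef_pos: [0.5476, -0.2396, 0.047]
tcp_rot: [0.0, 0.983, 0.183, 0.0]
wrist_force: [-0.4, 0.3, 1.3]
opening: 0.0001
```

Emit:
play_rows --translation '[[0,0,0],[0,0,0],[0,0,0],[0,0,0]]' --rot '[[0,0,0],[0,0,0],[0,0,0],[0,0,0]]'

```text
clock: 3.2
eef_pos: [0.5476, -0.2396, 0.047]
tcp_rot: [0.0, 0.983, 0.183, 0.0]
wrist_force: [-0.5, -0.0, -0.3]
opening: 0.0004
```

The jaws shut completely, so the rivet isn't between them. I'll lift straight up and look.

Emit:
play_rows --translation '[[0,0,-20],[0,0,-50],[0,0,-90],[0,0,-120],[0,0,-120]]' --rot '[[0,0,0],[0,0,0],[0,0,0],[0,0,0],[0,0,0]]'

```text
clock: 3.82
eef_pos: [0.5487, -0.2401, 0.1693]
tcp_rot: [0.001, 0.983, 0.183, 0.002]
wrist_force: [-0.6, -1.4, 0.1]
opening: -0.0001
```

```bash
python3 - <<'E'
from h import *
o=[]
for n,cx,cy in(("top",338,205),("scene",199,140)):
    p,d=grab(n); np.savez(n+"1.npz",p=p,d=d);o.append(cv2.resize(np.ascontiguousarray(p[cy-45:cy+45,cx-45:cx+45,::-1]),(396,396),interpolation=cv2.INTER_CUBIC))
cv2.imwrite("pics/g2.png",np.clip(np.hstack(o)*1.8,0,255).astype(np.uint8))
E
python3 go.py .5475 -.2395 .046 21.1
```

```text
t=3.92 pos [ 0.5475 -0.2396  0.1666] F [-0.1  0.1 -1.1] op 0.0001
shift [-0.000e+00 -1.000e-01  1.206e+02] rot [ 0.0004 -0.0002  0.0002]
```

View pics/g2.png

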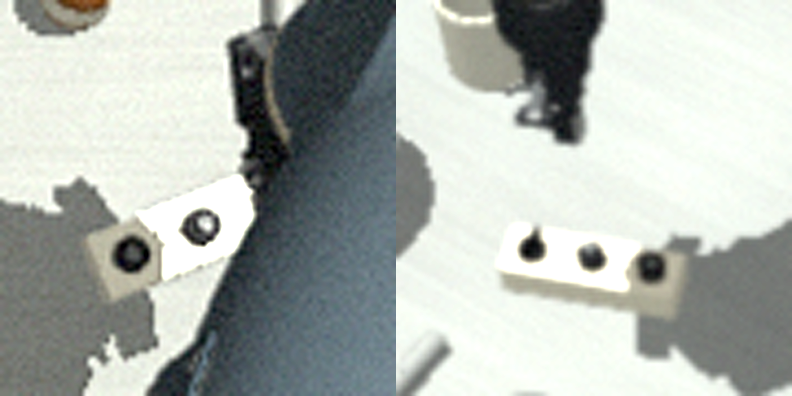

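Run:
```python
from h import *
T=np.array([.5475,-.2396,.1666])
for n in("top","scene"):
    z=np.load(n+"1.npz");P=cloud(n,z["d"])
    print(n,proj(n,[T,T-[0,0,.014],[.5475,-.2395,.05]]).round(1))
    m=(np.hypot(P[...,0]-T[0],P[...,1]-T[1])<.07)&(P[...,2]>.09)&(P[...,2]<.3)
    q=P[m]; print(m.sum())
    for a in np.arange(.11,.25,.01):
        k=(q[:,2]>a)&(q[:,2]<=a+.01)
        if k.any(): print(a.round(2),k.sum(),q[k].mean(0).round(3),q[k].min(0).round(3),q[k].max(0).round(3))
z0=np.load("scene0.npz");z1=np.load("scene1.npz")
o=[cv2.resize(np.ascontiguousarray(z["p"][100:180,150:250,::-1]),(400,320),interpolation=cv2.INTER_CUBIC) for z in(z1,)]
im=o[0]
for uv in proj("scene",[T,T-[0,0,.014]]): cv2.circle(im,tuple(int(x) for x in ((uv-[150,100])*4+1.5)),3,(0,0,255),1)
t1=np.load("top1.npz")["p"];im2=cv2.resize(np.ascontiguousarray(t1[160:240,290:390,::-1]),(400,320),interpolation=cv2.INTER_CUBIC)
for uv in proj("top",[T,T-[0,0,.014]]): cv2.circle(im2,tuple(int(x) for x in ((uv-[290,160])*4+1.5)),3,(0,0,255),1)
cv2.imwrite("pics/q.png",np.clip(np.hstack([im,im2])*1.8,0,255).astype(np.uint8))
```

```text
top [[348.4 201.9]
 [347.2 203. ]
 [338.9 209.7]]
180
0.19 2 [ 0.542 -0.233  0.199] [ 0.541 -0.236  0.199] [ 0.544 -0.231  0.199]
0.2 12 [ 0.545 -0.232  0.204] [ 0.535 -0.239  0.2  ] [ 0.557 -0.228  0.209]
0.21 11 [ 0.547 -0.231  0.214] [ 0.537 -0.238  0.21 ] [ 0.559 -0.228  0.22 ]
0.22 8 [ 0.545 -0.23   0.226] [ 0.54  -0.231  0.221] [ 0.551 -0.228  0.23 ]
0.23 8 [ 0.544 -0.229  0.237] [ 0.534 -0.234  0.233] [ 0.555 -0.225  0.24 ]
0.24 15 [ 0.559 -0.223  0.244] [ 0.535 -0.232  0.24 ] [ 0.576 -0.217  0.25 ]
0.25 13 [ 0.576 -0.217  0.255] [ 0.566 -0.22   0.25 ] [ 0.591 -0.213  0.26 ]
scene [[194.3 130. ]
 [194.7 132.6]
 [197.7 150.7]]
226
0.19 9 [ 0.552 -0.232  0.197] [ 0.539 -0.239  0.192] [ 0.561 -0.225  0.2  ]
0.2 11 [ 0.556 -0.231  0.206] [ 0.543 -0.24   0.201] [ 0.564 -0.227  0.209]
0.21 11 [ 0.553 -0.231  0.214] [ 0.54  -0.239  0.21 ] [ 0.564 -0.227  0.22 ]
0.22 4 [ 0.547 -0.229  0.224] [ 0.539 -0.232  0.222] [ 0.554 -0.227  0.224]
0.23 10 [ 0.549 -0.227  0.237] [ 0.512 -0.242  0.231] [ 0.572 -0.217  0.24 ]
0.24 21 [ 0.557 -0.229  0.243] [ 0.517 -0.242  0.24 ] [ 0.577 -0.216  0.25 ]
0.25 22 [ 0.556 -0.226  0.255] [ 0.509 -0.243  0.25 ] [ 0.585 -0.213  0.26 ]
```

View pics/q.png

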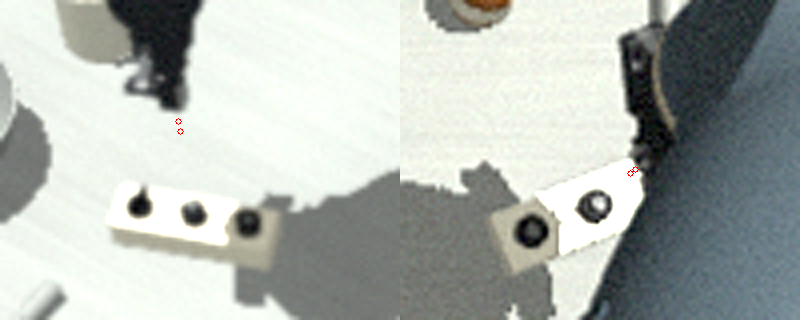

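The fingertips look about 35 mm higher than the reported TCP implies: in the scene crop the tip is at (180,105) and the expected point is (181,131). I'll check the same offset in the starting frames.

Run:
```python
from h import *
z=np.load("scene0.npz");P=cloud("scene",z["d"])
T=np.array([.2078,-.4544,.207])
m=(np.hypot(P[...,0]-T[0],P[...,1]-T[1])<.09)&(P[...,2]>.12)&(P[...,2]<.33)
q=P[m]; print(m.sum())
for a in np.arange(.16,.30,.01):
    k=(q[:,2]>a)&(q[:,2]<=a+.01)
    if k.any(): print(a.round(2),k.sum(),q[k].mean(0).round(3),q[k].min(0).round(3),q[k].max(0).round(3))
ax=np.array([.4157,-.909,0])
pts=[T+s*.0425*ax for s in(-1,1)]+[T]; print(proj("scene",pts).round(1))
p=z["p"]; cx,cy=int(proj("scene",[T])[0][0]),int(proj("scene",[T])[0][1])
x0,y0=max(cx-35,0),max(cy-35,0)
im=cv2.resize(np.ascontiguousarray(p[y0:y0+60,x0:x0+70,::-1]),(560,480),interpolation=cv2.INTER_CUBIC); im=np.clip(im*2.2,0,255).astype(np.uint8)
for uv in proj("scene",pts): cv2.circle(im,tuple(int(v) for v in (uv-[x0,y0])*8+4),4,(0,0,255),1)
cv2.imwrite("pics/q2.png",im)
```

```text
405
0.24 9 [ 0.22  -0.466  0.247] [ 0.192 -0.504  0.242] [ 0.241 -0.406  0.25 ]
0.25 15 [ 0.221 -0.465  0.255] [ 0.189 -0.506  0.251] [ 0.241 -0.398  0.26 ]
0.26 26 [ 0.217 -0.451  0.265] [ 0.193 -0.504  0.26 ] [ 0.242 -0.399  0.27 ]
0.27 23 [ 0.22  -0.46   0.276] [ 0.19  -0.503  0.27 ] [ 0.242 -0.398  0.28 ]
0.28 23 [ 0.215 -0.452  0.286] [ 0.182 -0.516  0.28 ] [ 0.244 -0.398  0.29 ]
0.29 73 [ 0.212 -0.448  0.295] [ 0.171 -0.517  0.29 ] [ 0.251 -0.381  0.3  ]
[[212.9  38.6]
 [190.4  36.5]
 [201.6  37.5]]
```

View pics/q2.png

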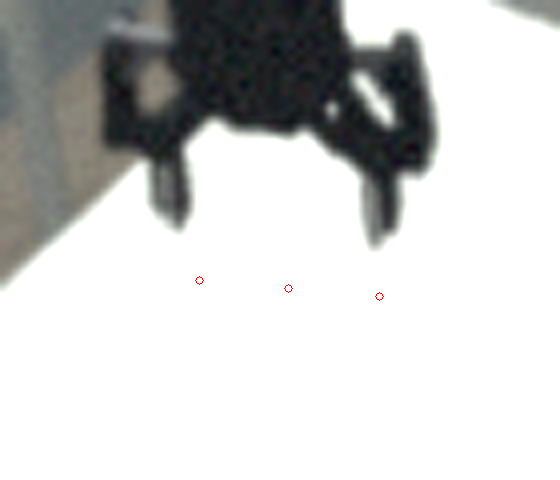

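The same offset shows at the start: the open tips sit at about 0.241 while the TCP reads 0.207. So the real fingertips are about 36 mm shorter than reported, with no visible sideways error. I'll straddle the rivet with the jaws half open and feel for the caddy top, which gives the height directly.

Emit:
play_rows --translation '[[0,0,40],[0,0,80],[0,0,110],[0,0,130],[0,0,138]]' --rot '[[0,0,0],[0,0,0],[0,0,0],[0,0,0],[0,0,0]]' --hand 0.45

```text
clock: 4.55
eef_pos: [0.5461, -0.239, 0.0264]
tcp_rot: [-0.001, 0.983, 0.183, -0.001]
wrist_force: [-0.7, -0.1, 1.0]
opening: 0.0382
```

Emit:
play_rows --translation '[[0,0,1],[0,0,2],[0,0,3],[0,0,4],[0,0,4]]' --rot '[[0,0,0],[0,0,0],[0,0,0],[0,0,0],[0,0,0]]'

```text
clock: 5.18
eef_pos: [0.5462, -0.239, 0.0226]
tcp_rot: [-0.001, 0.983, 0.183, -0.001]
wrist_force: [-1.1, 0.6, -0.5]
opening: 0.0387
```

Emit:
play_rows --translation '[[0.3,0,2],[0.6,0,4],[1,0.3,6],[1.3,0.5,8],[1.3,0.5,8]]' --rot '[[0,0,0],[0,0,0],[0,0,0],[0,0,0],[0,0,0]]'

```text
clock: 5.8
eef_pos: [0.5474, -0.2389, 0.0144]
tcp_rot: [-0.001, 0.983, 0.183, -0.001]
wrist_force: [0.3, -0.7, -0.4]
opening: 0.0385
```

Emit:
play_rows --translation '[[0,0,1],[0,0,2],[0,0,3],[0,0,4],[0,0,4]]' --rot '[[0,0,0],[0,0,0],[0,0,0],[0,0,0],[0,0,0]]'

```text
clock: 6.42
eef_pos: [0.5474, -0.2389, 0.0103]
tcp_rot: [-0.001, 0.983, 0.183, -0.001]
wrist_force: [0.1, -0.6, -0.6]
opening: 0.0385
```

Emit:
play_rows --translation '[[0,0,1],[0,0,1],[0,0,2],[0,0,2]]' --rot '[[0,0,0],[0,0,0],[0,0,0],[0,0,0]]'

```text
clock: 6.92
eef_pos: [0.5473, -0.2389, 0.0082]
tcp_rot: [-0.001, 0.983, 0.183, -0.001]
wrist_force: [0.4, -0.0, 0.1]
opening: 0.0386
```

Emit:
play_rows --translation '[[0,0,1],[0,0,1],[0,0,2],[0,0,2]]' --rot '[[0,0,0],[0,0,0],[0,0,0],[0,0,0]]'

```text
clock: 7.42
eef_pos: [0.5472, -0.2389, 0.0061]
tcp_rot: [-0.001, 0.983, 0.183, -0.001]
wrist_force: [-0.6, -0.2, 0.3]
opening: 0.0382
```

Run:
```python
from h import *
p,d=grab("scene"); np.savez("scene2.npz",p=p,d=d)
im=cv2.resize(np.ascontiguousarray(p[105:180,150:250,::-1]),(800,600),interpolation=cv2.INTER_CUBIC)
im=np.clip(im*2.2,0,255).astype(np.uint8)
ax=np.array([np.cos(np.radians(21.1)),np.sin(np.radians(21.1)),0]);T=np.array([.5472,-.2389,.032])
for s in(-.0195,.0195):
  uv=proj("scene",[T+s*ax])[0]; cv2.circle(im,tuple(int(v) for v in (uv-[150,105])*8+4),4,(0,0,255),1)
cv2.imwrite("pics/r.png",im)
P=cloud("scene",d); m=(np.hypot(P[...,0]-T[0],P[...,1]-T[1])<.06)&(P[...,2]>.031)
for a in np.arange(.03,.1,.005):
    k=m&(P[...,2]>a)&(P[...,2]<=a+.005); q=P[k]
    if k.any(): print(a.round(3),k.sum(),q.mean(0).round(3),((q-T)@ax).round(3).min(),((q-T)@ax).round(3).max())
```

```text
0.03 34 [ 0.549 -0.234  0.033] -0.019 0.025
0.035 41 [ 0.544 -0.224  0.037] -0.022 0.034
0.04 25 [ 0.548 -0.218  0.042] -0.024 0.036
0.045 15 [ 0.56  -0.252  0.047] -0.019 0.034
0.05 7 [ 0.565 -0.26   0.052] -0.006 0.038
0.055 7 [ 0.545 -0.23   0.057] -0.02 0.028
0.06 1 [ 0.518 -0.241  0.06 ] -0.028 -0.028
0.065 3 [ 0.527 -0.237  0.068] -0.021 -0.015
0.07 7 [ 0.536 -0.23   0.073] -0.045 0.026
0.075 8 [ 0.561 -0.223  0.078] -0.024 0.05
0.08 13 [ 0.582 -0.221  0.082] -0.019 0.054
0.085 6 [ 0.571 -0.218  0.088] -0.017 0.057
0.09 9 [ 0.579 -0.22   0.092] 0.025 0.056
0.095 12 [ 0.561 -0.223  0.098] -0.02 0.051
0.1 12 [ 0.569 -0.224  0.102] -0.021 0.059
```

View pics/r.png

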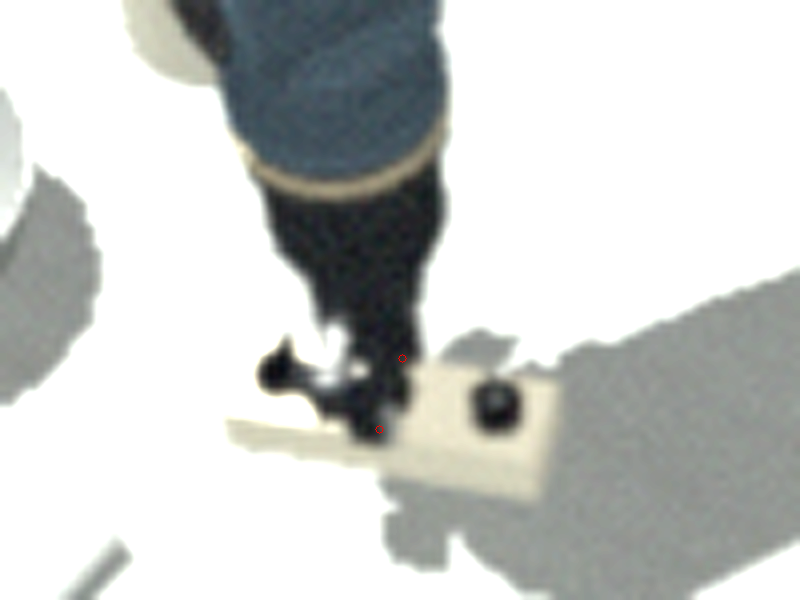

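The near finger's tip, around (370,440), is at caddy-top level beside the collar. I'll raise about 3 mm so the closing swing clears, then grip.

Emit:
play_rows --translation '[[0,0,-3],[0,0,-3],[0,0,-3],[0,0,-3],[0,0,-3]]' --rot '[[0,0,0],[0,0,0],[0,0,0],[0,0,0],[0,0,0]]' --hand 0.1

```text
clock: 8.1
eef_pos: [0.5473, -0.2389, 0.0091]
tcp_rot: [-0.001, 0.983, 0.183, -0.001]
wrist_force: [-0.6, -0.5, -0.4]
opening: 0.021
```

```bash
python3 go.py .5475 -.2395 .15 21.1
```

```text
t=8.10 pos [ 0.5473 -0.2389  0.0091] F [-0.6 -0.5 -0.4] op 0.021
shift [  -0.4    0.3 -140.9] rot [-0.0022  0.0025  0.0002]
```

Emit:
play_rows --translation '[[0,0,0],[0,0,0],[0,0,0]]' --rot '[[0,0,0],[0,0,0],[0,0,0]]'

```text
clock: 8.48
eef_pos: [0.5472, -0.2389, 0.0091]
tcp_rot: [-0.001, 0.983, 0.183, -0.001]
wrist_force: [-1.9, -0.2, 0.8]
opening: 0.0206
```

The jaws stopped on something at 20.6 mm, a bit under 24. Lifting and checking.

Emit:
play_rows --translation '[[0,0,-10],[0,0,-30],[0,0,-60],[0,0,-90],[0,0,-100]]' --rot '[[0,0,0],[0,0,0],[0,0,0],[0,0,0],[0,0,0]]' --hand 0

```text
clock: 9.1
eef_pos: [0.5486, -0.2394, 0.1114]
tcp_rot: [-0.0, 0.983, 0.183, -0.0]
wrist_force: [0.4, 0.2, -0.8]
opening: 0.0207
```

```bash
python3 - <<'E'
from h import *
o=[]
for n,cx,cy in(("top",345,205),("scene",199,140)):
    p,d=grab(n); np.savez(n+"3.npz",p=p,d=d);o.append(cv2.resize(np.ascontiguousarray(p[cy-30:cy+30,cx-30:cx+30,::-1]),(400,400),interpolation=cv2.INTER_CUBIC))
cv2.imwrite("pics/g3.png",np.clip(np.hstack(o)*2.0,0,255).astype(np.uint8))
E
python3 go.py .5475 -.2395 .15 21.1
```

```text
t=9.20 pos [ 0.5481 -0.2392  0.11  ] F [ 0.4  0.4 -0.9] op 0.0212
shift [ -0.7  -0.  -40. ] rot [-0.0011  0.0012  0.0002]
```

View pics/g3.png

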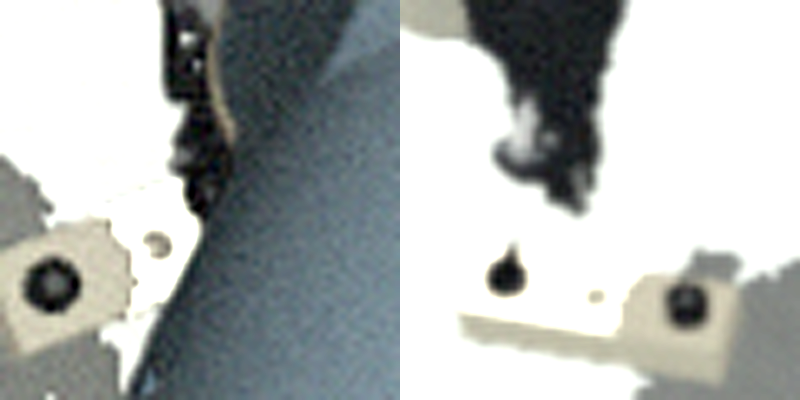

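The middle socket is empty and the rivet is in the jaws; the thumbscrew and spent rivet haven't moved. Now carry it to above the hole.

```bash
python3 go.py .5076 .1788 .15 -16.2
```

```text
t=9.20 pos [ 0.5481 -0.2392  0.11  ] F [ 0.4  0.4 -0.9] op 0.0212
shift [ 112.7 -404.6  -39.7] rot [-0.0007  0.0016  0.6512]
```

Emit:
play_rows --translation '[[0,0,-30],[15,-54,-40],[30,-108,-40],[45,-162,-40],[60,-216,-40]]' --rot '[[0,0,0],[0,0,0.1],[0,0,0.2],[0,0,0.3],[0,0,0.4]]'

```text
clock: 9.82
eef_pos: [0.5254, -0.0145, 0.149]
tcp_rot: [-0.0, 1.0, -0.018, -0.002]
wrist_force: [0.6, 0.1, -0.2]
opening: 0.0208
```

```bash
python3 go.py .5076 .1788 .13 -16.2
```

```text
t=9.82 pos [ 0.5254 -0.0145  0.149 ] F [ 0.6  0.1 -0.2] op 0.0208
shift [ -24.5 -192.5   19.2] rot [-2.000e-04  3.100e-03  2.477e-01]
```

Emit:
play_rows --translation '[[-6,-50,0],[-12,-100,0],[-18,-150,5],[-24.5,-192.5,12],[-24.5,-192.5,19]]' --rot '[[0,0,0.06],[0,0,0.12],[0,0,0.18],[0,0,0.2477],[0,0.003,0.2477]]'

```text
clock: 10.45
eef_pos: [0.5066, 0.1811, 0.1286]
tcp_rot: [0.0, 0.99, -0.14, -0.001]
wrist_force: [0.8, 0.1, -0.7]
opening: 0.0207
```

Emit:
play_rows --translation '[[0,0,10],[0,0,20],[0,0,25],[0,0,28],[0,0,28]]' --rot '[[0,0,0],[0,0,0],[0,0,0],[0,0,0],[0,0,0]]'

```text
clock: 11.08
eef_pos: [0.5066, 0.1809, 0.1006]
tcp_rot: [0.0, 0.99, -0.14, -0.001]
wrist_force: [-0.5, -0.1, 0.0]
opening: 0.021
```

```bash
python3 - <<'E'
from m import *
o=[]
for n in("top","scene"):
    p,d=grab(n); np.savez(n+"4.npz",p=p,d=d); u,v=proj(n,[np.r_[bw(-40,-33),.076]])[0].astype(int)
    o.append(cv2.resize(np.ascontiguousarray(p[v-30:v+20,u-25:u+25,::-1]),(400,400),interpolation=cv2.INTER_CUBIC)); print(n,u,v)
cv2.imwrite("pics/s.png",np.clip(np.hstack(o)*2.0,0,255).astype(np.uint8))
E
python3 go.py .5076 .1788 .08 -16.2
```

```text
top 188 224
scene 309 195
t=11.18 pos [0.5068 0.1811 0.1009] F [-0.1 -0.2 -0.4] op 0.021
shift [ 1.5  2.  20.9] rot [0.0002 0.0012 0.0025]
```

View pics/s.png

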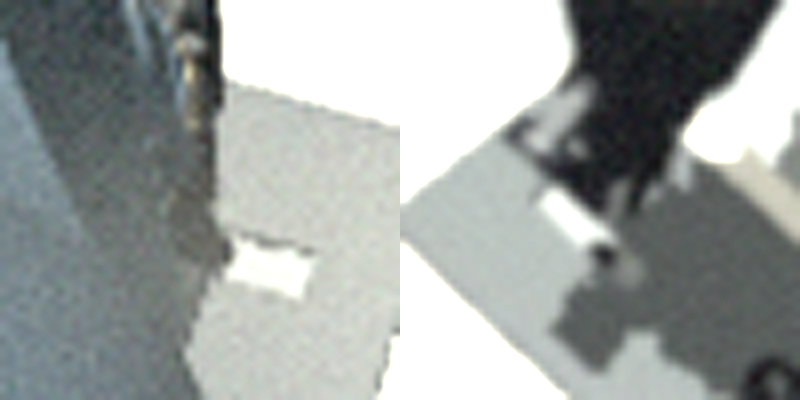

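The scene crop shows the shank tip near (625,200), just above the hole at (603,255). I'll remove the 2 mm residual and descend by feel.

Emit:
play_rows --translation '[[1,1.5,5],[1.5,2.2,12],[1.5,2.2,18],[1.5,2.2,22],[1.5,2.2,22]]' --rot '[[0,0,0],[0,0.001,0],[0,0.001,0],[0,0.001,0.002],[0,0.001,0.002]]'

```text
clock: 11.8
eef_pos: [0.5073, 0.1785, 0.0785]
tcp_rot: [0.0, 0.99, -0.141, -0.0]
wrist_force: [-0.6, -0.5, 0.1]
opening: 0.0208
```

```bash
python3 go.py .5076 .1788 .0701 -16.2
```

```text
t=11.80 pos [0.5073 0.1785 0.0785] F [-0.6 -0.5  0.1] op 0.0208
shift [ 0.2 -0.4  8.4] rot [0.0006 0.0008 0.0004]
```

Emit:
play_rows --translation '[[0.2,-0.3,1],[0.2,-0.3,2],[0.2,-0.3,3],[0.2,-0.3,4],[0.2,-0.3,4]]' --rot '[[0,0,0],[0,0,0],[0,0,0],[0,0,0],[0,0,0]]'

```text
clock: 12.42
eef_pos: [0.5075, 0.1787, 0.0745]
tcp_rot: [0.0, 0.99, -0.141, -0.0]
wrist_force: [1.1, 0.8, -1.0]
opening: 0.0207
```

Emit:
play_rows --translation '[[0,0,1],[0,0,2],[0,0,3],[0,0,4],[0,0,4]]' --rot '[[0,0,0],[0,0,0],[0,0,0],[0,0,0],[0,0,0]]'

```text
clock: 13.05
eef_pos: [0.5075, 0.1787, 0.0704]
tcp_rot: [0.0, 0.99, -0.141, -0.001]
wrist_force: [-0.2, -0.3, -1.1]
opening: 0.0207
```

Emit:
play_rows --translation '[[0,0,0.5],[0,0,1],[0,0,1.5],[0,0,2],[0,0,2]]' --rot '[[0,0,0],[0,0,0],[0,0,0],[0,0,0],[0,0,0]]'

```text
clock: 13.68
eef_pos: [0.5078, 0.179, 0.0691]
tcp_rot: [-0.0, 0.99, -0.141, -0.0]
wrist_force: [-3.0, 0.1, 9.8]
opening: 0.0207
```

There is contact at strip height: 9.8 N up and 3 N toward base −x. Back off, shift −1.2 mm in x, and try again.

Emit:
play_rows --translation '[[0,0,-1.5],[-1.2,0,-1.5],[-1.2,0,-0.5],[-1.2,0,0.5],[-1.2,0,0.5]]' --rot '[[0,0,0],[0,0,0],[0,0,0],[0,0,0],[0,0,0]]'

```text
clock: 14.3
eef_pos: [0.5065, 0.1793, 0.0684]
tcp_rot: [-0.0, 0.99, -0.141, -0.0]
wrist_force: [-0.3, -0.3, -0.9]
opening: 0.0208
```

Emit:
play_rows --translation '[[0,0,0.5],[0,0,0.5],[0,0,0.5]]' --rot '[[0,0,0],[0,0,0],[0,0,0]]'

```text
clock: 14.68
eef_pos: [0.5065, 0.1793, 0.0679]
tcp_rot: [-0.0, 0.99, -0.141, -0.0]
wrist_force: [0.2, -0.4, -0.1]
opening: 0.0208
```

Emit:
play_rows --translation '[[0,0,0.5],[0,0,1],[0,0,1.5],[0,0,2],[0,0,2]]' --rot '[[0,0,0],[0,0,0],[0,0,0],[0,0,0],[0,0,0]]'

```text
clock: 15.3
eef_pos: [0.5065, 0.1793, 0.0658]
tcp_rot: [-0.0, 0.99, -0.141, -0.0]
wrist_force: [0.6, -1.0, -1.2]
opening: 0.0207
```

Emit:
play_rows --translation '[[0,0,0.5],[0,0,1],[0,0,1.5],[0,0,1.5]]' --rot '[[0,0,0],[0,0,0],[0,0,0],[0,0,0]]'

```text
clock: 15.8
eef_pos: [0.5064, 0.1793, 0.0643]
tcp_rot: [-0.0, 0.99, -0.141, -0.0]
wrist_force: [-0.4, 0.5, -0.6]
opening: 0.0211
```

It has gone 5 mm past the strip's top with no force, so the shank is in the hole. Continue to the seat, with contact expected at TCP about 0.055.

Emit:
play_rows --translation '[[0,0,1],[0,0,2],[0,0,3],[0,0,4],[0,0,4]]' --rot '[[0,0,0],[0,0,0],[0,0,0],[0,0,0],[0,0,0]]'

```text
clock: 16.42
eef_pos: [0.5064, 0.1792, 0.0602]
tcp_rot: [0.0, 0.99, -0.141, -0.0]
wrist_force: [-0.9, -0.4, -0.4]
opening: 0.0211
```

Emit:
play_rows --translation '[[0,0,1],[0,0,2],[0,0,3],[0,0,3.6],[0,0,3.6]]' --rot '[[0,0,0],[0,0,0],[0,0,0],[0,0,0],[0,0,0]]'

```text
clock: 17.05
eef_pos: [0.5064, 0.1792, 0.0565]
tcp_rot: [0.0, 0.99, -0.141, -0.0]
wrist_force: [-0.9, 0.1, -1.3]
opening: 0.0208
```

Emit:
play_rows --translation '[[0,0,0.3],[0,0,0.6],[0,0,0.8],[0,0,0.8]]' --rot '[[0,0,0],[0,0,0],[0,0,0],[0,0,0]]'

```text
clock: 17.55
eef_pos: [0.5064, 0.1792, 0.0557]
tcp_rot: [0.0, 0.99, -0.141, -0.0]
wrist_force: [-0.7, -0.2, -0.3]
opening: 0.0205
```

Emit:
play_rows --translation '[[0,0,0.2],[0,0,0.4],[0,0,0.5],[0,0,0.5]]' --rot '[[0,0,0],[0,0,0],[0,0,0],[0,0,0]]'

```text
clock: 18.05
eef_pos: [0.5064, 0.1792, 0.0552]
tcp_rot: [0.0, 0.99, -0.141, -0.0]
wrist_force: [-0.5, 0.6, -0.0]
opening: 0.0203
```

Emit:
play_rows --translation '[[0,0,0.2],[0,0,0.4],[0,0,0.4]]' --rot '[[0,0,0],[0,0,0],[0,0,0]]'

```text
clock: 18.42
eef_pos: [0.5064, 0.1792, 0.0549]
tcp_rot: [0.0, 0.99, -0.141, -0.0]
wrist_force: [-0.7, -0.1, 2.1]
opening: 0.0209
```

Emit:
play_rows --translation '[[0,0,0.2],[0,0,0.4],[0,0,0.4]]' --rot '[[0,0,0],[0,0,0],[0,0,0]]'

```text
clock: 18.8
eef_pos: [0.5065, 0.1792, 0.0548]
tcp_rot: [-0.0, 0.99, -0.141, -0.0]
wrist_force: [-2.3, -0.5, 7.7]
opening: 0.0209
```

Seated: contact begins at 0.0549, against 0.0551 predicted. Ease off and open.

Emit:
play_rows --translation '[[0,0,-0.3],[0,0,-0.3],[0,0,-0.3],[0,0,-0.3]]' --rot '[[0,0,0],[0,0,0],[0,0,0],[0,0,0]]' --hand 0.55

```text
clock: 19.3
eef_pos: [0.5065, 0.1792, 0.055]
tcp_rot: [-0.0, 0.99, -0.141, -0.0]
wrist_force: [-0.8, 0.1, -0.4]
opening: 0.0468
```

Emit:
play_rows --translation '[[0,0,-5],[0,0,-15],[0,0,-30],[0,0,-45],[0,0,-45]]' --rot '[[0,0,0],[0,0,0],[0,0,0],[0,0,0],[0,0,0]]'

```text
clock: 19.92
eef_pos: [0.5074, 0.1796, 0.1017]
tcp_rot: [-0.001, 0.99, -0.141, 0.001]
wrist_force: [0.1, -0.7, 0.6]
opening: 0.047
```

Emit:
play_rows --translation '[[0,0,-2],[0,0,-2],[0,0,-2],[0,0,-2]]' --rot '[[0,0,0],[0,0,0],[0,0,0],[0,0,0]]' --hand 0

```text
clock: 20.42
eef_pos: [0.5073, 0.1795, 0.1034]
tcp_rot: [-0.001, 0.99, -0.141, 0.001]
wrist_force: [0.3, -0.5, -0.1]
opening: 0.0
```

```bash
python3 - <<'E'
from m import *
o=[]
c=bw(-40,-33)
for n in("top","scene"):
    p,d=grab(n); np.savez(n+"5.npz",p=p,d=d); u,v=proj(n,[np.r_[c,.076]])[0].astype(int)
    P=cloud(n,d); m=(np.hypot(P[...,0]-c[0],P[...,1]-c[1])<.02)&(P[...,2]<.11)&(P[...,2]>.08); q=P[m]; print(n,m.sum(),q.mean(0).round(4),np.percentile(q[:,2],[50,80,100]).round(4)) if m.any() else 0
    o.append(cv2.resize(np.ascontiguousarray(p[v-35:v+25,u-30:u+30,::-1]),(400,400),interpolation=cv2.INTER_CUBIC)); print(n,u,v)
cv2.imwrite("pics/s2.png",np.clip(np.hstack(o)*2.0,0,255).astype(np.uint8))
E
python3 go.py .5064 .1792 .08 -16.2
```

```text
top 43 [0.5047 0.174  0.0891] [0.0889 0.092  0.101 ]
top 188 224
scene 44 [0.5114 0.1775 0.087 ] [0.0867 0.09   0.0984]
scene 309 195
t=20.52 pos [0.5074 0.1795 0.1035] F [0.3 0.  0.8] op 0.0002
shift [-0.9  0.6 23.5] rot [-0.0013 -0.0015  0.0004]
```

View pics/s2.png

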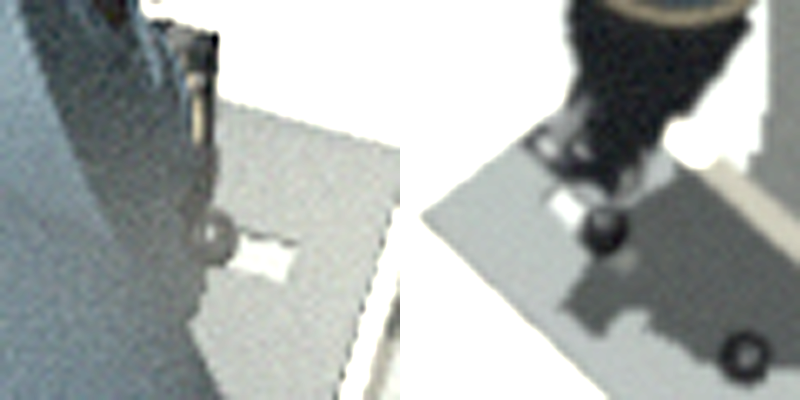

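The rivet stands seated in the slot with its pin up: (213,238) in the top crop, (604,230) in the scene crop. The strip is visible beside it. Now bring the shut fingertips down on the pin, expecting contact at TCP about 0.073.

Emit:
play_rows --translation '[[-0.9,0.6,8],[-0.9,0.6,16],[-0.9,0.6,22],[-0.9,0.6,25],[-0.9,0.6,25]]' --rot '[[0,0,0],[-0.001,-0.001,0],[-0.001,-0.001,0],[-0.001,-0.001,0],[-0.001,-0.001,0]]'

```text
clock: 21.15
eef_pos: [0.5063, 0.1792, 0.0783]
tcp_rot: [-0.0, 0.99, -0.141, 0.0]
wrist_force: [-0.6, 0.4, 0.1]
opening: -0.0003
```

Emit:
play_rows --translation '[[0,0,0.7],[0,0,1.4],[0,0,2],[0,0,2]]' --rot '[[0,0,0],[0,0,0],[0,0,0],[0,0,0]]'

```text
clock: 21.65
eef_pos: [0.5062, 0.1792, 0.0763]
tcp_rot: [-0.0, 0.99, -0.141, 0.0]
wrist_force: [-0.6, 0.2, 0.5]
opening: 0.0003
```

Emit:
play_rows --translation '[[0,0,0.5],[0,0,1],[0,0,1.5],[0,0,1.5]]' --rot '[[0,0,0],[0,0,0],[0,0,0],[0,0,0]]'

```text
clock: 22.15
eef_pos: [0.5062, 0.1792, 0.0748]
tcp_rot: [-0.0, 0.99, -0.141, 0.0]
wrist_force: [1.4, 0.1, 0.8]
opening: -0.0003
```

Emit:
play_rows --translation '[[0,0,0.5],[0,0,1],[0,0,1.5],[0,0,1.5]]' --rot '[[0,0,0],[0,0,0],[0,0,0],[0,0,0]]'

```text
clock: 22.65
eef_pos: [0.5062, 0.1792, 0.0732]
tcp_rot: [-0.0, 0.99, -0.141, 0.0]
wrist_force: [-0.7, 0.6, -0.2]
opening: -0.0001
```

Emit:
play_rows --translation '[[0,0,0.5],[0,0,1],[0,0,1.5],[0,0,1.5]]' --rot '[[0,0,0],[0,0,0],[0,0,0],[0,0,0]]'

```text
clock: 23.15
eef_pos: [0.5063, 0.1792, 0.072]
tcp_rot: [-0.0, 0.99, -0.141, 0.0]
wrist_force: [-1.6, 0.1, 4.3]
opening: -0.0001
```

Contact starts at about 0.0721, so flush should be near 0.0641.

Emit:
play_rows --translation '[[0,0,0.7],[0,0,1.2],[0,0,1.7],[0,0,2.2],[0,0,2.2]]' --rot '[[0,0,0],[0,0,0],[0,0,0],[0,0,0],[0,0,0]]'

```text
clock: 23.78
eef_pos: [0.5063, 0.1793, 0.0701]
tcp_rot: [-0.0, 0.99, -0.141, 0.0]
wrist_force: [-1.4, -0.6, 6.0]
opening: -0.0004
```

Emit:
play_rows --translation '[[0,0,0.9],[0,0,1.4],[0,0,1.9],[0,0,2.4],[0,0,2.4]]' --rot '[[0,0,0],[0,0,0],[0,0,0],[0,0,0],[0,0,0]]'

```text
clock: 24.4
eef_pos: [0.5064, 0.1793, 0.068]
tcp_rot: [-0.0, 0.99, -0.141, 0.0]
wrist_force: [-2.2, -0.6, 6.2]
opening: -0.0
```

Pin is moving at about 6–7 N, as expected.

Emit:
play_rows --translation '[[0,0,0.8],[0,0,1.3],[0,0,1.8],[0,0,2.3],[0,0,2.3]]' --rot '[[0,0,0],[0,0,0],[0,0,0],[0,0,0],[0,0,0]]'

```text
clock: 25.02
eef_pos: [0.5064, 0.1793, 0.066]
tcp_rot: [-0.0, 0.99, -0.141, 0.001]
wrist_force: [-2.3, -0.5, 6.0]
opening: 0.0001
```

Emit:
play_rows --translation '[[0,0,0.6],[0,0,0.9],[0,0,1.2],[0,0,1.2]]' --rot '[[0,0,0],[0,0,0],[0,0,0],[0,0,0]]'

```text
clock: 25.52
eef_pos: [0.5064, 0.1793, 0.065]
tcp_rot: [-0.0, 0.99, -0.141, 0.001]
wrist_force: [-2.5, -0.4, 6.5]
opening: 0.0003
```

Emit:
play_rows --translation '[[0,0,0.5],[0,0,0.8],[0,0,0.8]]' --rot '[[0,0,0],[0,0,0],[0,0,0]]'

```text
clock: 25.9
eef_pos: [0.5064, 0.1793, 0.0645]
tcp_rot: [-0.0, 0.99, -0.141, 0.001]
wrist_force: [-2.4, -0.9, 6.2]
opening: 0.0003
```

Emit:
play_rows --translation '[[0,0,0.5],[0,0,0.7],[0,0,0.7]]' --rot '[[0,0,0],[0,0,0],[0,0,0]]'

```text
clock: 26.28
eef_pos: [0.5064, 0.1793, 0.0641]
tcp_rot: [-0.0, 0.99, -0.141, 0.001]
wrist_force: [-2.7, -1.1, 7.1]
opening: 0.0003
```

Emit:
play_rows --translation '[[0,0,0.5],[0,0,0.7],[0,0,0.7]]' --rot '[[0,0,0],[0,0,0],[0,0,0]]'

```text
clock: 26.65
eef_pos: [0.5064, 0.1793, 0.064]
tcp_rot: [-0.001, 0.99, -0.141, 0.001]
wrist_force: [-4.1, -1.6, 12.0]
opening: -0.0002
```

Emit:
play_rows --translation '[[0,0,0.5],[0,0,0.6],[0,0,0.6]]' --rot '[[0,0,0],[0,0,0],[0,0,0]]'

```text
clock: 27.02
eef_pos: [0.5064, 0.1793, 0.064]
tcp_rot: [-0.001, 0.99, -0.141, 0.001]
wrist_force: [-5.2, -1.5, 11.5]
opening: 0.0
```

The tip stopped at 0.0640 after about 8 mm of travel, with force up to 12 N, so the pin is flush. Retract, move aside, and check.

Emit:
play_rows --translation '[[0,0,-5],[0,0,-30],[0,0,-70],[-10,50,-100],[-20,100,-110]]' --rot '[[0,0,0],[0,0,0],[0,0,0],[0,0,0],[0,0,0]]'

```text
clock: 27.65
eef_pos: [0.4593, 0.0881, 0.1756]
tcp_rot: [-0.001, 0.99, -0.14, 0.002]
wrist_force: [-0.2, -0.2, -0.0]
opening: 0.0001
```

Emit:
play_rows --translation '[[0,50,0],[0,100,0],[0,150,0],[0,150,0]]' --rot '[[0,0,0],[0,0,0],[0,0,0],[0,0,0]]'

```text
clock: 28.15
eef_pos: [0.4169, -0.0585, 0.1755]
tcp_rot: [-0.001, 0.99, -0.142, 0.003]
wrist_force: [0.7, 0.0, 0.4]
opening: 0.0004
```

Run:
```python
from m import *
o=[]
c=bw(-40,-33); l=bw(-40,60)
for n in("top","scene"):
    p,d=grab(n); z0=np.load(n+"0.npz"); P=cloud(n,d)
    for nm,a in(("new",c),("locked",l)):
        m=(np.hypot(P[...,0]-a[0],P[...,1]-a[1])<.02)&(P[...,2]<.11)&(P[...,2]>.081); q=P[m]; print(n,nm,m.sum(),q.mean(0).round(4),np.percentile(q[:,2],[50,80,95,100]).round(4))
    u,v=proj(n,[np.r_[c,.076]])[0].astype(int)
    o.append(cv2.resize(np.ascontiguousarray(p[v-25:v+25,u-35:u+15,::-1] if n=="top" else p[v-25:v+25,u-15:u+35,::-1]),(400,400),interpolation=cv2.INTER_CUBIC))
    ch=(np.abs(p.astype(int)-z0["p"]).max(2)>60).astype(np.uint8); k,L,st,ce=cv2.connectedComponentsWithStats(ch)
    print([ (ce[i].astype(int).tolist(),int(st[i,4])) for i in range(1,k) if st[i,4]>8])
cv2.imwrite("pics/f.png",np.clip(np.hstack(o)*2.0,0,255).astype(np.uint8))
s=readout.read_state();print(s["clock"],s["wrist_force"])
```

```text
top new 64 [0.5076 0.1778 0.0883] [0.0885 0.09   0.0912 0.0918]
top locked 66 [0.5327 0.2668 0.0884] [0.0885 0.0898 0.0912 0.0927]
[([262, 180], 87), ([331, 225], 1596), ([246, 204], 83), ([266, 237], 174), ([242, 226], 12), ([241, 237], 10), ([239, 258], 67), ([261, 291], 116), ([379, 353], 2719), ([231, 331], 14), ([236, 330], 12), ([485, 362], 2003), ([179, 368], 128), ([285, 376], 444)]
scene new 41 [0.5102 0.1781 0.0852] [0.0848 0.0873 0.0907 0.092 ]
scene locked 44 [0.5354 0.2682 0.0852] [0.0851 0.0871 0.0885 0.0892]
[([205, 15], 475), ([419, 3], 33), ([263, 42], 2618), ([303, 41], 79), ([309, 58], 41), ([386, 105], 2454), ([319, 72], 34), ([233, 82], 686), ([287, 88], 381), ([297, 93], 18), ([261, 106], 485), ([307, 154], 1850), ([360, 136], 21), ([198, 153], 43)]
28.25 [ 0.84173631 -0.71967134 -0.47612493]
```

View pics/f.png

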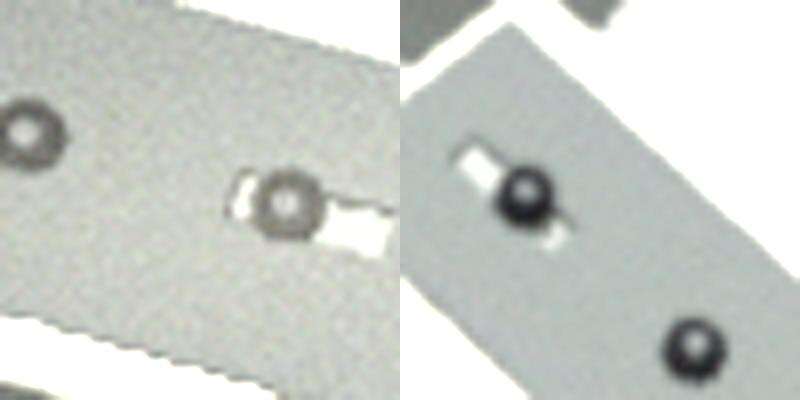

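The new rivet, at (288,205) in the top crop and (525,197) in the scene crop, looks the same as the locked one, with its pin flush. In the top view both have the same median height (0.0885). Handing in.

```bash
python3 -c "
from bench import env; print(env.finish_job())"
```

```text
the job is handed in; nothing more can be done
None
```

The unused rivet from the middle caddy socket is seated in the strip's hole, about 7 mm along the slot toward the locked rivet. Its collar is on the cover and its pin is pushed flush. I handed the job in at about 28 s, with the arm clear and the gripper empty.

**Last checks**
- **Seat:** contact came within 0.3 mm of the predicted height, at no more than about 8 N.
- **Pin:** it travelled about 8 mm at 6–7 N, then stopped firmly with the downward force peaking at 12 N, below the 20 N limit.
- **Height:** in the top camera the new rivet's median height equals the locked rivet's (88.5 mm), and the two look alike. In the scene camera the medians also agree, but the new rivet's highest points read about 3 mm higher. I put that down to depth noise.
- **Other objects:** I saw no sign of anything else moved. The spent rivet and thumbscrew were still in place after the lift. I did not check every object one by one after the last move.

**What went wrong or disagreed**
- **Fingertip height:** the real fingertips sit about 36 mm higher than the reported tool position implies. Because of this, my first grasp closed on empty air above the rivet, and nothing was disturbed. I measured the offset from the images and corrected for it.
- **Opening readout:** it showed about 21 mm on the 24 mm collar.
- **First insertion:** it touched the strip's rim at about 10 N. A 1.2 mm sideways shift then let the rivet drop in freely.

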